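Load the windowed plate into the inspection bed

TASK

Slide the plate with the round window forward along its rack lane until it sticks out over the rack's front edge, then grip the part that sticks out and lift it clear. Lay it flat on the inspection bed between the side rails, fully home against the end stop, and let go; then swing the keeper arm across it as far as it goes. Leave the plain plate where it lies in the rack.

Things in the scene. Friction and masses are not known exactly. Their poses are not given: they have to be found in the camera images.
- rack: fixed dark rack 140x150x50 mm. Origin: centre of underside, on the table; own x runs from open front edge (x -70 mm, robot side) to open rear edge (+70). Lane floor 40 mm above origin, ending at these edges. Two lanes along x, centred at own y +36 and -36 mm, each 66 mm wide between 6 mm thick fences 10 mm high; no end walls. In front of the rack is free air down to the table.
- plate_window: loose aluminium plate 120 (own x) x 60 (own y) x 5 mm, about 0.1 kg, with a round 34 mm through window at its centre. Lies flat in one lane, long side along it, wholly behind the rack's front edge. Origin: centre of underside; z up. Both ends alike; slides with ordinary friction when its square rear edge is pushed.
- plate_blank: plain plate of the same size and look without a window, in the other lane of the rack. Origin: centre of its underside.
- bed: fixed bed 84 (own x) x 110 mm (y). Origin: centre of underside, on the table; flat top 40 mm above it. Open front edge at x -42 (robot side), end stop's face at x +34, rails' inner faces at y +35 and -35 from x -40 to +34; stop and rails 6 mm high. With the plate home its origin is at x -26 and 44 mm of it stick out freely over the front edge.
- keeper (a joint): angle (rad) of the keeper arm about its upright pivot at the bed's own x 0, y -48 mm. 0 to 0.35: swung aside, about along the bed's +x; grows counter-clockwise from above to its stop at 1.571: square across the bed, along its +y. Light friction holds it anywhere. Arm's underside 48, top 54 mm above the table, so it passes 3 mm over the plate.
- keeper_knob (a point): centre of the top of the keeper's upright round black knob, 16 mm in diameter, 30 mm tall, on the arm 70 mm from the pivot; its top is 84 mm above the table
There are look-alikes about, which are no part of the job. Leave any brown look-alike of the plate_window alone.

How it is judged:
On the way, in this order (a step that is already met when the one before it is completed fails the run):
1. the windowed plate, still lying flat on the rack floor, sticks out at least 25 mm over the rack's front edge (x of plate_window in the frame of rack between -0.075 and -0.035 m and z of plate_window in the frame of rack between 0.037 and 0.044 m and angle between plate_window's own z axis and vertical below 0.08 rad), for 0.2 s.
2. the windowed plate is lifted clear of the rack (height (world z) of plate_window above 0.065 m and contact force between plate_window and rack below 0.05 N and contact force between plate_window and the fingers above 1 N), for 0.1 s.
3. the windowed plate lies flat on the bed between the rails, within 4 mm of the end stop, released, with the keeper still swung aside (x of plate_window in the frame of bed between -0.03 and -0.022 m and y of plate_window in the frame of bed between -0.008 and 0.008 m and z of plate_window in the frame of bed between 0.037 and 0.043 m and angle between plate_window's own z axis and vertical below 0.05 rad and contact force between plate_window and the fingers below 0.05 N and value of joint keeper below 0.6 rad), for 0.2 s.
At the end, for the whole second after the job is handed in: The windowed plate lies flat and at rest on the bed between the side rails (within 8 mm of the bed's centre line), its end within 4 mm of the end stop; the keeper is swung across it to more than 1.4 rad; the plain plate is within 20 mm of where it lay (x of plate_window in the frame of bed between -0.03 and -0.022 m and y of plate_window in the frame of bed between -0.008 and 0.008 m and z of plate_window in the frame of bed between 0.037 and 0.043 m and angle between plate_window's own z axis and vertical below 0.05 rad and value of joint keeper above 1.4 rad and linear speed of plate_window below 0.02 m/s and distance of plate_blank from where it was at the start of the episode below 0.02 m); the robot touches nothing.
It fails at once if the plain plate is moved more than 20 mm (distance of plate_blank from where it was at the start of the episode above 0.02 m).
It also fails if it takes over 61 s, if anything falls off the work surface, if the arm or the gripper's body presses on something with over 40 N, if the wrist force passes 120 N, or if a joint passes its speed limit or range.

ROBOT

A 6-joint arm with a two-finger parallel gripper is mounted at the origin on a cart in front of the work surface, level with it; the furniture and walls round the work are solid. World frame = base frame: x ahead of the robot, y to its left, z up, the work surface at z = 0. Lengths are in m, angles in rad, forces in N, time in s.
With the tool pointing down it reaches from about 0.375 to 0.9 m from the base axis. Payload 3.1 kg.
Tool frame: the origin (TCP) lies at the very end of the fingers, on their centre line; the grasp point (between the pads) lies 19 mm behind it (manip.hold_point_z is the distance from the TCP to the grasp point, in m); z points along the fingers, y is the line along which they close (so a half turn about z gives the same grasp; the last joint's range is limited). The gripper opens to 85 mm and grips with 20 to 120 N. Pads are 22 mm wide; open, the fingers measure 114 mm over their backs; the gripper's body (76 mm by 85 mm) begins 54 mm behind the grasp point. The pads swing forward as they close: fully open they stand 13 mm farther back than shut.
Start: joints at [-1.298, 0.527, 1.433, -0, 1.181, -0.178], TCP at [0.273, -0.562, 0.231] pointing down, gripper open.
Joint ranges: [-3.08, 3.08], [-0.75, 2.2], [0.22, 2.44], [-1.43, 4.57], [0, 2.65], [-2.85, 2.85]. Speed limits (rad/s): [2.79, 2.79, 3.14, 3.14, 3.14, 3.14].

INTERFACE

Orientations are given as a unit quaternion [w, x, y, z].
In Python, from bench import sensors, grab_frame, job, manip gives the robot as it stands.
- The arm moves only by the tool send_rows, never from a script. Its argument "commands" is a list of rows, each an object with "xyz": the shift along the tool's x, y, z scaled (see below), a list of three; "twist": the turn about the tool's z scaled (see below); "gripper": the opening, from 0 (shut) to 1 (fully open). A call has 1 to 5 rows; each row is the pose to reach, as a shift and turn from the pose commanded when the call began, along the tool's axes at that moment; what a row does not reach only later rows make up. The controller multiplies each number of a shift by 0.3 m and each number of a turn by 90 degrees. A row lasts 1/10 s, in which the tool goes at most 50 mm and 8.59 degrees, less where a joint would pass 70% of its speed; a pose out of reach is approached as far as the arm can. A call with a number of a shift or a turn outside -1 to 1 is refused whole. A call with a gripper value outside its range is refused whole. The fingers move at their own pace and stop on an object; "newtons" is the grip in N (left out, the last holds). Time passes only in rows, so rows that repeat a pose let the fingers close. It gives the time, the measured TCP pose, the force, the opening and the grip force at its end, in the units of the state.
- sensors.observe(): the state, without advancing time (a new reading comes with each control period).
- grab_frame(name): name is "scene" or "top"; returns a dict with "frame" (480x640x3 uint8, red, green, blue), "depth" (480x640 float32, m along the optical axis (not along the pixel's ray), 0 where there is no reading), "mtx" (3x3 intrinsics, pixels), "cam_to_world" (4x4, takes a point from camera to world coordinates). Camera axes: x right, y up, looking along -z (the intrinsics and any distortion apply to the point x, -y, -z); pixel columns grow to the right and rows downward; lengths in m; the calibration is good to about 2 mm. A picture is of the moment at which its call begins.
- job.sign_off(): hands the job in; it is judged then, once.
The state is a dict: "time_s": time; "joint_positions": joint angles; "dq": joint speeds; "tau": joint torques, N m; "position": TCP position; "ee_rot": TCP orientation; "contact_force": force on the tool from outside, world axes, zero at the start; "wrist_torque": the same for the moment, N m; "gripper_width": finger opening in m; "grasp_force": force on a finger pad.
Only numpy, scipy, OpenCV 4.12 (cv2) and the standard library are available. Lean on these libraries where they do the work, as an engineer would, in place of code of your own. Each camera call takes 0.05 s, during which the arm holds its last target. There are 200 camera calls.

## Working session

There is one attempt and no reset: what is moved stays moved. The work goes in short steps, Python scripts to look and compute and a tool call to move; the robot and the scene stay as the last step left them, time stands still between calls to the robot, and variables do not carry over. Pictures are saved under pics/ and viewed, at most 10 in all, crops included, and the job is handed in when it is done.

Besides the shell and the picture viewer there is one more tool, called after "Request:" by a JSON object that holds its "fn" and its "kwargs", one argument or row to a line. send_rows: Moves the arm, as the interface text tells. Its arguments: {"type":"object","properties":{"commands":{"type":"array","items":{"type":"object","properties":{"xyz":{"type":"array","items":{"type":"number"}},"twist":{"type":"number"},"gripper":{"type":"number"}}}},"newtons":{"type":"number"}},"required":["commands"]}

```bash
mkdir -p pics; ls; python3 - <<'E'
from bench import sensors, grab_frame, job, manip
import cv2,numpy as np
s=sensors.observe();print(s['position'],s['ee_rot'],s['gripper_width'],s['time_s'],manip.hold_point_z)
for n in('top','scene'):
    g=grab_frame(n);np.savez(''+n+'0.npz',**g)
    cv2.imwrite(f'pics/{n}0.png',g['frame'][:,:,::-1]);print(n,g['mtx'],g['cam_to_world'])
E
```

```text
pics
[ 0.27269662 -0.56158438  0.23033168] [-1.07897752e-03  9.74591616e-01  2.23986640e-01 -4.53443844e-05] 0.08551874461077137 0.0 0.0187
top [[437.4091187    0.         321.42375269]
 [  0.         437.4091187  246.55976169]
 [  0.           0.           1.        ]] [[ 0.11106232  0.97332274 -0.20076852  0.23779475]
 [-0.99380811  0.10943386 -0.01922694 -0.15565046]
 [ 0.00325686  0.20166077  0.97945001  1.40737088]
 [ 0.          0.          0.          1.        ]]
scene [[509.28947552   0.         317.03484308]
 [  0.         509.28947552 240.91959976]
 [  0.           0.           1.        ]] [[-0.68427866  0.4295704  -0.58926393 -0.59449463]
 [-0.72910792 -0.38882753  0.56321825  0.9296856 ]
 [ 0.01281985  0.81503523  0.57926956  1.14403524]
 [ 0.          0.          0.          1.        ]]
```

View pics/top0.png

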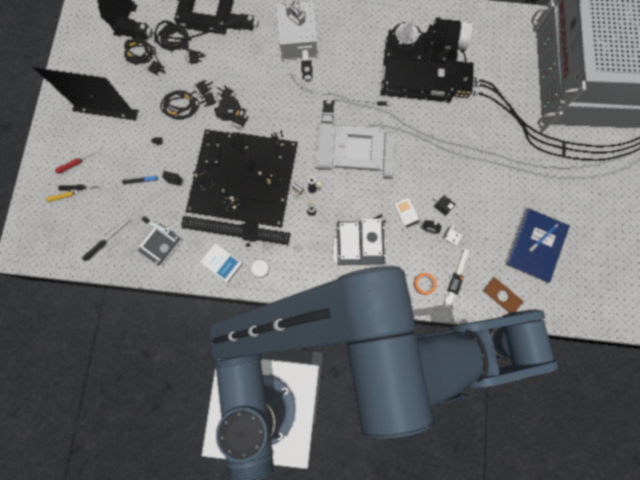

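View pics/scene0.png

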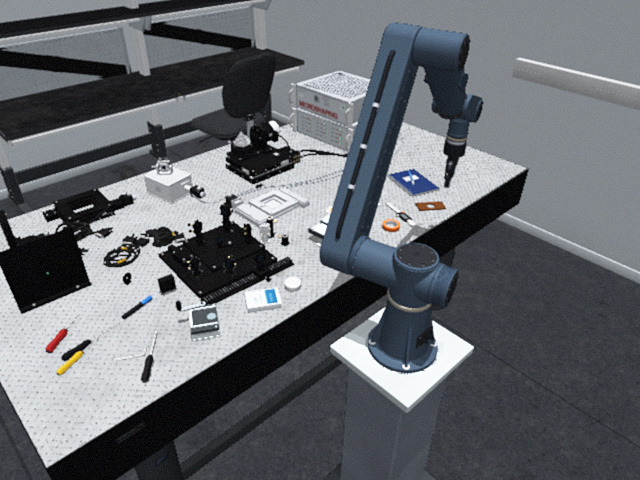

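The top view shows the rack near (361,242), with the windowed plate in its right lane (hole near 372,238). The brown decoy is at (503,296). The bed may be partly hidden under the arm near (433,312), so I'm zooming in there.

```bash
python3 - <<'E'
import cv2,numpy as np
a=np.load('top0.npz')['frame'][190:340,300:500,::-1]
cv2.imwrite('pics/c1.png',cv2.resize(a,(800,600),interpolation=cv2.INTER_CUBIC))
E
```

```text
(no output)
```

View pics/c1.png

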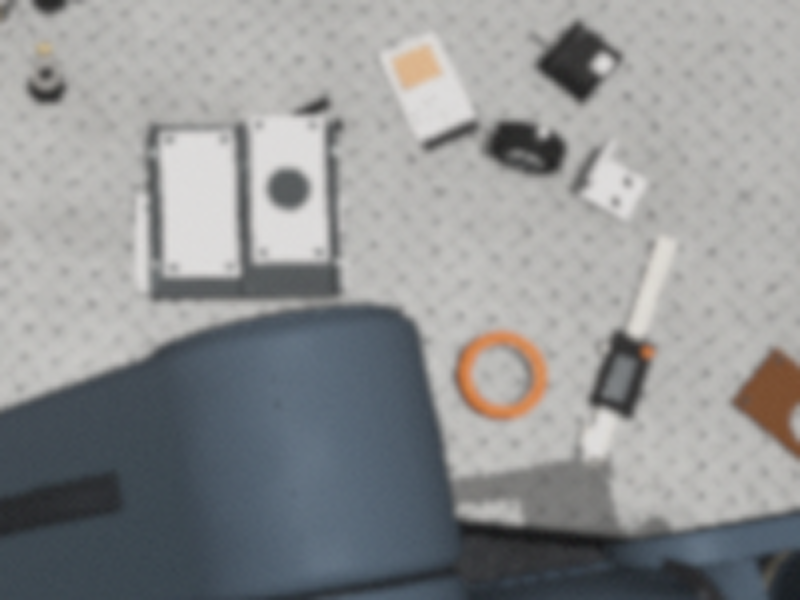

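```bash
cat > h.py <<'E'
import numpy as np
from scipy.spatial.transform import Rotation as R
def ray(g,uv,z):
    uv=np.atleast_2d(uv).astype(float);K=g['mtx'];T=g['cam_to_world']
    d=np.c_[(uv[:,0]-K[0,2])/K[0,0],-(uv[:,1]-K[1,2])/K[1,1],-np.ones(len(uv))]@T[:3,:3].T
    o=T[:3,3];return o+d*((z-o[2])/d[:,2])[:,None]
def pix(g,P):
    K=g['mtx'];T=g['cam_to_world'];p=(np.atleast_2d(P)-T[:3,3])@T[:3,:3]
    return np.c_[K[0,0]*p[:,0]/-p[:,2]+K[0,2],-K[1,1]*p[:,1]/-p[:,2]+K[1,2]]
def tool(s,dx):  # world vector -> tool units
    q=s['ee_rot'];return R.from_quat([q[1],q[2],q[3],q[0]]).inv().apply(dx)/0.3
def rect(g,W,z,X0,X1,Y0,Y1,n=1000.):
    """orthographic world image: rows=-x, cols=-y ; n px/m"""
    import cv2
    c=np.array([[X1,Y1],[X1,Y0],[X0,Y0],[X0,Y1]]);w=int((Y1-Y0)*n);h=int((X1-X0)*n)
    p=pix(g,np.c_[c,np.full(4,z)]).astype(np.float32)
    M=cv2.getPerspectiveTransform(p,np.float32([[0,0],[w,0],[w,h],[0,h]]))
    return cv2.warpPerspective(g['frame'],M,(w,h),flags=cv2.INTER_CUBIC)
E
python3 - <<'E'
from h import *
import cv2
from bench import sensors
g=dict(np.load('top0.npz'))
c=lambda u,v:(300+u/4,190+v/4)
np.set_printoptions(precision=4,suppress=True)
print('win',ray(g,c(288,189),.045))
print('winplate corners',ray(g,[c(250,115),c(330,112),c(326,265),c(247,264)],.045))
print('blank corners',ray(g,[c(158,128),c(240,128),c(240,277),c(160,276)],.045))
print('rack front',ray(g,[c(152,299),c(340,295)],.04))
print('rack rear',ray(g,[c(152,125),c(335,120)],.05))
print('blackbit',ray(g,c(315,105),.0), 'grey',ray(g,[c(460,480),c(600,460),c(615,530),c(520,510)],.0))
print('hidden',ray(g,[(320,280),(400,270),(410,320),(320,320)],.04))
# scene depth/top depth check
for n in('top',):
  d=g['depth']; print('depth',[(p,d[p[1],p[0]]) for p in((433,312),(355,242),(425,315))])
s=sensors.observe()
q=s['ee_rot'];print(R.from_quat([q[1],q[2],q[3],q[0]]).as_matrix())
E
```

```text
win [[ 0.5653 -0.2861  0.045 ]]
winplate corners [[ 0.6228 -0.2503  0.045 ]
 [ 0.6325 -0.3142  0.045 ]
 [ 0.5072 -0.3215  0.045 ]
 [ 0.501  -0.2592  0.045 ]]
blank corners [[ 0.6037 -0.1777  0.045 ]
 [ 0.6111 -0.2433  0.045 ]
 [ 0.49   -0.2547  0.045 ]
 [ 0.4837 -0.1917  0.045 ]]
rack front [[ 0.4655 -0.1875  0.04  ]
 [ 0.4853 -0.3351  0.04  ]]
rack rear [[ 0.6043 -0.1726  0.05  ]
 [ 0.6249 -0.3182  0.05  ]]
blackbit [[ 0.6502 -0.3065  0.    ]] grey [[ 0.3542 -0.4478  0.    ]
 [ 0.3825 -0.5581  0.    ]
 [ 0.3286 -0.5728  0.    ]
 [ 0.3359 -0.4969  0.    ]]
hidden [[ 0.411  -0.1363  0.04  ]
 [ 0.4707 -0.3838  0.04  ]
 [ 0.3186 -0.4262  0.04  ]
 [ 0.2877 -0.1501  0.04  ]]
depth [((433, 312), np.float32(1.3914253)), ((355, 242), np.float32(1.3949312)), ((425, 315), np.float32(1.3896997))]
[[ 0.8997  0.4365 -0.0005]
 [ 0.4365 -0.8997  0.0019]
 [ 0.0003 -0.0019 -1.    ]]
```

Request:
{"fn": "send_rows", "kwargs": {
  "commands": [
    {"xyz": [0.8,-0.11,0],"twist": 0,"gripper": 0},
    {"xyz": [0.8,-0.11,0],"twist": 0,"gripper": 0},
    {"xyz": [0.8,-0.11,0],"twist": 0,"gripper": 0},
    {"xyz": [0.8,-0.11,0],"twist": 0,"gripper": 0},
    {"xyz": [0.8,-0.11,0],"twist": 0,"gripper": 0}
  ]
}}

```text
time_s: 0.6
position: [0.4761, -0.4257, 0.2308]
ee_rot: [-0.001, 0.975, 0.224, -0.0]
contact_force: [-0.7, 0.2, -0.2]
gripper_width: 0.0124
grasp_force: 0.0
```

Request:
{"fn": "send_rows", "kwargs": {
  "commands": [
    {"xyz": [0.8,-0.11,0],"twist": 0.21,"gripper": 0},
    {"xyz": [0.8,-0.11,0],"twist": 0.21,"gripper": 0},
    {"xyz": [0.8,-0.11,0],"twist": 0.21,"gripper": 0},
    {"xyz": [0.8,-0.11,0],"twist": 0.21,"gripper": 0},
    {"xyz": [0.8,-0.11,0],"twist": 0.21,"gripper": 0}
  ]
}}

```text
time_s: 1.1
position: [0.6774, -0.2913, 0.2306]
ee_rot: [-0.0, 0.998, 0.061, -0.0]
contact_force: [0.3, -0.2, 0.4]
gripper_width: 0.0
grasp_force: 0.0
```

```bash
python3 - <<'E'
from bench import sensors, grab_frame
from h import *
import cv2
s=sensors.observe();print(s['position'],s['ee_rot'],s['gripper_width'],s['time_s'],s['dq'])
ims=[]
for n in('top','scene'):
    g=grab_frame(n);np.savez(n+'1.npz',**g)
t=np.load('top1.npz')['frame'][180:360,290:530,::-1];c=np.load('scene1.npz')['frame'][150:330,220:460,::-1]
cv2.imwrite('pics/b.png',cv2.resize(np.vstack([t,c]),None,fx=1.66,fy=1.66,interpolation=cv2.INTER_CUBIC)) 
cv2.imwrite('pics/c2.png',cv2.resize(t,(800,600),interpolation=cv2.INTER_CUBIC))
E
```

```text
[ 0.67742715 -0.29133376  0.23061499] [-3.81107143e-04  9.98120247e-01  6.12836083e-02 -3.82642789e-04] 4.3213006110059806e-05 1.1 [ 0.57050667  0.35781237 -0.72644499 -0.01229797  0.36479426  0.57218922]
```

View pics/b.png

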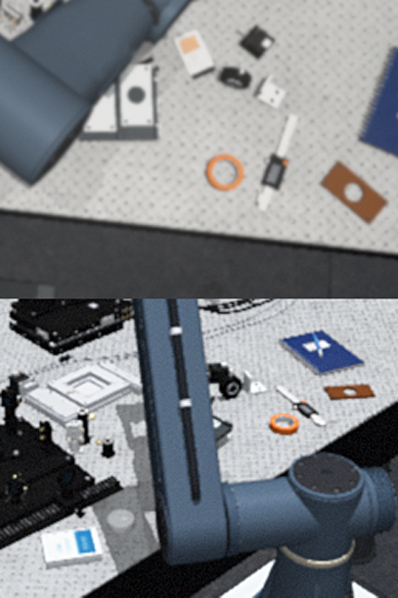

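No bed appears under the arm's former position: the area between the rack and the table edge is empty. The other bed-sized thing is the block near (160,245) in the top view (203,318 in scene), so I'm zooming in on it.

```bash
python3 - <<'E'
import cv2,numpy as np
t=np.load('top0.npz')['frame'][160:290,110:280,::-1];c=np.load('scene0.npz')['frame'][250:360,110:310,::-1]
t=cv2.resize(t,(400,306),interpolation=cv2.INTER_CUBIC)
t=cv2.resize(t,(520,398));c=cv2.resize(c,(0,0),fx=2.6,fy=2.6,interpolation=cv2.INTER_CUBIC)[:200*3]
o=np.zeros((600,800,3),np.uint8)
t=cv2.resize(np.load('top0.npz')['frame'][200:280,120:250,::-1],(480,295),interpolation=cv2.INTER_CUBIC)
c=cv2.resize(np.load('scene0.npz')['frame'][280:350,160:290,::-1],(560,301),interpolation=cv2.INTER_CUBIC)
o[:295,:480]=t;o[298:599,:560]=c
cv2.imwrite('pics/c3.png',o)
E
```

```text
(no output)
```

View pics/c3.png

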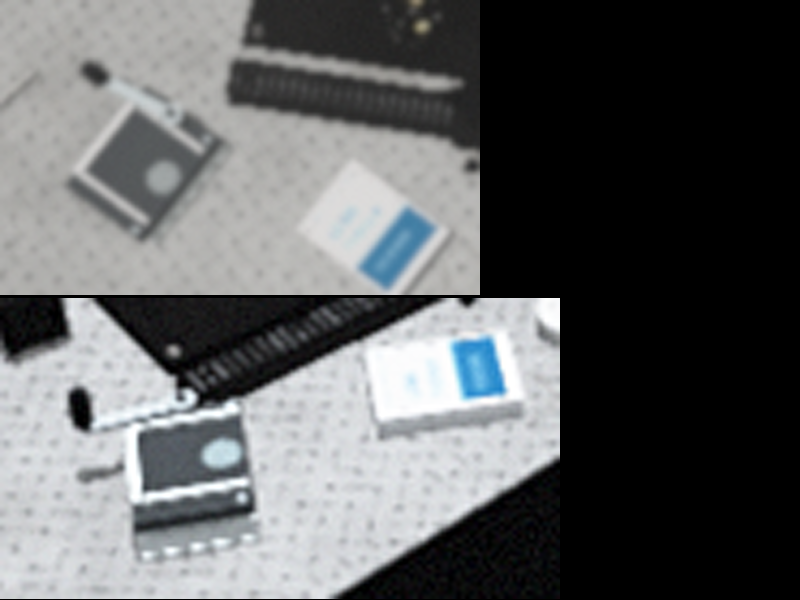

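The second crop shows the bed. Its dark floor is at top px (158,246), with bright rails and end stop. The keeper pivot is near (167,231) and the black knob near (146,219). I'll measure the bed from this view.

```bash
python3 - <<'E'
from h import *
import cv2
np.set_printoptions(precision=4,suppress=True)
g=dict(np.load('top0.npz'))
c=lambda u,v:(120+u/3.692,200+v/3.69)
print('pivot',ray(g,c(172,113),.054),'knob',ray(g,c(95,70),.084))
print('front corners',ray(g,[c(222,145),c(143,240)],.04))
print('stop corners inner',ray(g,[c(137,107),c(82,175)],.046), 'rail front ends',ray(g,[c(208,152),c(147,222)],.046))
ctr=ray(g,c(150,170),.04)[0];print(ctr)
X0,Y0=ctr[0]-.1,ctr[1]-.1
r=rect(g,None,.044,X0,X0+.2,Y0,Y0+.2,3000.)
# dark mask near the centre
gr=cv2.cvtColor(r,cv2.COLOR_RGB2GRAY);m=((gr<115)*255).astype(np.uint8)
n,l,st,ce=cv2.connectedComponentsWithStats(m)
for i in range(1,n):
    if st[i,4]>5000:
        cnt=max(cv2.findContours((l==i).astype(np.uint8),0,1)[0],key=len)
        (cx,cy),(w,h),a=cv2.minAreaRect(cnt);print(st[i],'c',X0+.2-cy/3000,Y0+.2-cx/3000,w/3,h/3,a)
# circle
hv=cv2.cvtColor(r,cv2.COLOR_RGB2HSV)
cv2.imwrite('pics/bedr.png',r[:,:,::-1])
E
```

```text
pivot [[0.5116 0.3658 0.054 ]] knob [[0.5352 0.4258 0.084 ]]
front corners [[0.4912 0.323  0.04  ]
 [0.4014 0.3755 0.04  ]]
stop corners inner [[0.5151 0.4    0.046 ]
 [0.4505 0.4357 0.046 ]] rail front ends [[0.4826 0.3318 0.046 ]
 [0.4164 0.3727 0.046 ]]
[0.4624 0.3809 0.04  ]
[  457     0   143   109 14570] c 0.544379262419642 0.30485612000922324 36.0 47.333333333333336 90.0
[  145   151   330   330 43493] c 0.46643880221456385 0.38310380067328575 80.95372009277344 107.79595947265625 28.632156372070312
[  99  343  186  113 5473] c 0.42917473361104824 0.4174907788226998 68.24965922037761 10.01794179280599 28.24424934387207
```

View pics/bedr.png

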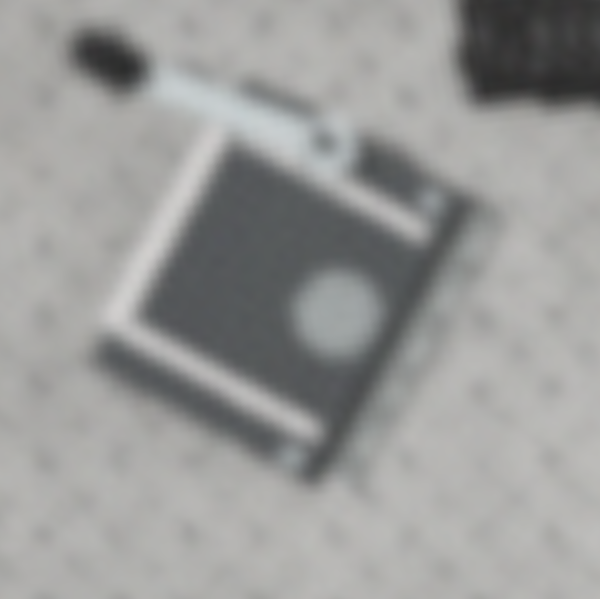

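The rectified bed picture has clear edges: front edge (475,200)–(315,480), stop face (235,150)–(140,315), pivot (325,143), knob (108,55). That puts the bed centre near (0.4685, 0.387) with yaw about 61.5°. Next I'll check the height of the dark thing behind the lane and work out the push.

```bash
python3 - <<'E'
from h import *
from bench import sensors
np.set_printoptions(precision=4,suppress=True)
g=dict(np.load('top0.npz'));d=g['depth'];K=g['mtx'];T=g['cam_to_world']
def P(u,v):
    z=d[v,u];return T[:3,:3]@[(u-K[0,2])/K[0,0]*z,-(v-K[1,2])/K[1,1]*z,-z]+T[:3,3]
print(np.array([[P(u,v)[2] for u in range(366,390,2)] for v in range(206,224,2)]))
print(P(350,245),P(365,245),P(345,262))
s=sensors.observe();p=s['position'];print(p,s['time_s'])
for n,t in(('above',[.6535,-.2767,.06]),('down',[.6535,-.2767,.042])):print(n,tool(s,np.array(t)-p))
print('push unit',tool(s,-.3*np.array([.993,.118,0])))
E
```

```text
[[-0.0032  0.0038  0.0008 -0.0002  0.0032  0.0017 -0.0004  0.001   0.0008
  -0.0013  0.0013  0.0036]
 [-0.0029 -0.0033 -0.0029 -0.0001 -0.0044  0.0026 -0.0003  0.0031  0.0024
  -0.0053  0.0014  0.0013]
 [ 0.0014 -0.0034  0.001  -0.0047 -0.0022  0.0015 -0.0035  0.0004 -0.0013
   0.0013 -0.0044  0.0017]
 [-0.0003  0.0039 -0.0025 -0.0024 -0.0012 -0.0019 -0.0017 -0.0011  0.0026
   0.0045 -0.0002  0.0018]
 [ 0.0013 -0.0007 -0.0092  0.002  -0.0063  0.0116 -0.0028  0.0056 -0.0007
  -0.0011  0.001  -0.0026]
 [-0.0019  0.0004  0.0003  0.0062 -0.0016  0.0122  0.0081  0.0093  0.0079
  -0.0038 -0.0016  0.0038]
 [-0.0016  0.0057 -0.0006  0.0001  0.0081  0.0119  0.0128 -0.0028  0.0028
  -0.0009 -0.0049  0.0038]
 [ 0.048   0.0458  0.0457  0.0448  0.045   0.048   0.0435  0.0479  0.047
   0.0091 -0.0006 -0.0003]
 [ 0.0434  0.0521  0.0451  0.0416  0.0483  0.045   0.0437  0.0439  0.0556
   0.0138  0.0019  0.0021]]
[ 0.533  -0.2189  0.0415] [ 0.5373 -0.2661  0.0465] [ 0.4766 -0.2086  0.0411]
[ 0.6803 -0.2881  0.2302] 1.2
above [-0.0848 -0.0483  0.5672]
down [-0.085  -0.0482  0.6272]
push unit [-0.9999 -0.0104 -0.0022]
```

Request:
{"fn": "send_rows", "kwargs": {
  "commands": [
    {"xyz": [-0.085,-0.048,0.57],"twist": 0,"gripper": 0},
    {"xyz": [-0.085,-0.048,0.57],"twist": 0,"gripper": 0},
    {"xyz": [-0.085,-0.048,0.57],"twist": 0,"gripper": 0},
    {"xyz": [-0.085,-0.048,0.57],"twist": 0,"gripper": 0},
    {"xyz": [-0.085,-0.048,0.626],"twist": 0,"gripper": 0}
  ]
}}

```text
time_s: 1.7
position: [0.6459, -0.2813, 0.0401]
ee_rot: [-0.002, 0.998, 0.061, -0.003]
contact_force: [0.4, -1.1, 0.4]
gripper_width: -0.0001
grasp_force: 0.0
```

Request:
{"fn": "send_rows", "kwargs": {
  "commands": [
    {"xyz": [-0.03,0,0],"twist": 0,"gripper": 0},
    {"xyz": [-0.06,0,0],"twist": 0,"gripper": 0},
    {"xyz": [-0.09,0,0],"twist": 0,"gripper": 0},
    {"xyz": [-0.12,0,0],"twist": 0,"gripper": 0},
    {"xyz": [-0.15,0,0],"twist": 0,"gripper": 0}
  ]
}}

```text
time_s: 2.2
position: [0.6042, -0.2884, 0.0452]
ee_rot: [0.001, 0.998, 0.061, 0.001]
contact_force: [1.2, 0.5, 1.8]
gripper_width: -0.0004
grasp_force: 0.4
```

Request:
{"fn": "send_rows", "kwargs": {
  "commands": [
    {"xyz": [-0.03,0,0],"twist": 0,"gripper": 0},
    {"xyz": [-0.06,0,0],"twist": 0,"gripper": 0},
    {"xyz": [-0.09,0,0],"twist": 0,"gripper": 0},
    {"xyz": [-0.12,0,0],"twist": 0,"gripper": 0},
    {"xyz": [-0.13,0,0],"twist": 0,"gripper": 0}
  ]
}}

```text
time_s: 2.7
position: [0.5663, -0.2934, 0.0449]
ee_rot: [0.001, 0.998, 0.061, 0.002]
contact_force: [3.5, 0.2, 4.8]
gripper_width: -0.0002
grasp_force: 2.4
```

```bash
python3 - <<'E'
from bench import sensors, grab_frame
from h import *
import cv2
np.set_printoptions(precision=4,suppress=True)
s=sensors.observe();print(s['position'],s['ee_rot'],s['contact_force'],s['time_s'])
d=(s['position'][:2]-np.array([.545,-.2533]));print('rack own',d@[.993,.118],d@[-.118,.993])
for n in('top','scene'):
    g=grab_frame(n);np.savez(n+'2.npz',**g)
t=np.load('top2.npz')['frame'][200:300,320:400,::-1];c=np.load('scene2.npz')['frame'][170:270,260:400,::-1]
o=np.zeros((400,760,3),np.uint8);o[:,:320]=cv2.resize(t,(320,400),interpolation=cv2.INTER_CUBIC);o[:300,330:750]=cv2.resize(c,(420,300))
cv2.imwrite('pics/p1.png',o)
E
```

```text
[ 0.5663 -0.2934  0.0449] [0.0013 0.9982 0.0606 0.0019] [3.5067 0.2037 4.8492] 2.7
rack own 0.016376017496597523 -0.04234890743276188
```

View pics/p1.png

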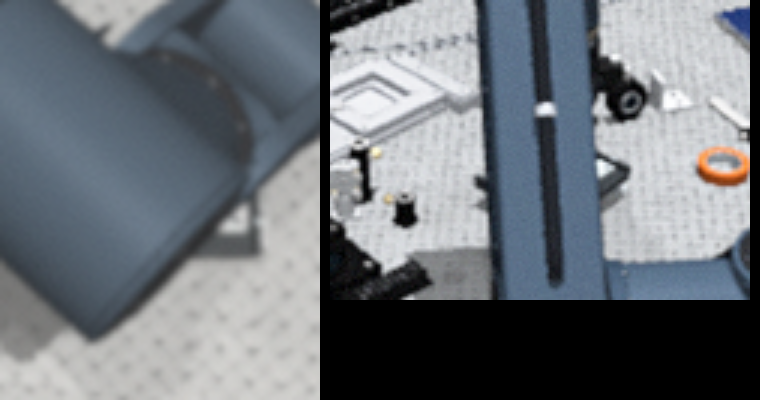

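The fingertips rode up onto the plate: TCP z is 0.045 with 4.8 N upward, and the plate front at crop (245,232) has hardly moved. I'll back off behind the rear edge, settle lower and push again.

Request:
{"fn": "send_rows", "kwargs": {
  "commands": [
    {"xyz": [0,0,-0.07],"twist": 0,"gripper": 0},
    {"xyz": [0.15,-0.02,-0.07],"twist": 0,"gripper": 0},
    {"xyz": [0.31,-0.02,-0.07],"twist": 0,"gripper": 0},
    {"xyz": [0.31,-0.02,-0.07],"twist": 0,"gripper": 0},
    {"xyz": [0.31,-0.02,-0.07],"twist": 0,"gripper": 0}
  ]
}}

```text
time_s: 3.3
position: [0.6564, -0.2742, 0.0635]
ee_rot: [-0.0, 0.998, 0.062, -0.001]
contact_force: [-0.5, -0.3, -0.2]
gripper_width: -0.0
grasp_force: 0.0
```

Request:
{"fn": "send_rows", "kwargs": {
  "commands": [
    {"xyz": [0,0,0.07],"twist": 0,"gripper": 0},
    {"xyz": [0,0,0.07],"twist": 0,"gripper": 0},
    {"xyz": [0,0,0.07],"twist": 0,"gripper": 0},
    {"xyz": [0,0,0.07],"twist": 0,"gripper": 0},
    {"xyz": [0,0,0.07],"twist": 0,"gripper": 0}
  ]
}}

```text
time_s: 3.8
position: [0.6571, -0.2756, 0.0444]
ee_rot: [0.0, 0.998, 0.061, 0.0]
contact_force: [0.1, 0.1, -0.1]
gripper_width: 0.0001
grasp_force: 0.0
```

```bash
python3 - <<'E'
from bench import sensors
import numpy as np
s=sensors.observe();print(s['position'],s['ee_rot'],s['contact_force'],s['time_s'])
d=(s['position'][:2]-np.array([.545,-.2533]));print('rack own',d@[.993,.118],d@[-.118,.993])
E
```

```text
[ 0.65705436 -0.27558343  0.04439126] [3.12989897e-04 9.98155406e-01 6.07086174e-02 3.87781206e-04] [ 0.07988874  0.13528703 -0.06842506] 3.8
rack own 0.10864053301177402 -0.0353498634184638
```

Request:
{"fn": "send_rows", "kwargs": {
  "commands": [
    {"xyz": [0,0,0.01],"twist": 0,"gripper": 0},
    {"xyz": [0,0,0.01],"twist": 0,"gripper": 0},
    {"xyz": [0,0,0.01],"twist": 0,"gripper": 0},
    {"xyz": [-0.02,0,0.01],"twist": 0,"gripper": 0},
    {"xyz": [-0.04,0,0.01],"twist": 0,"gripper": 0}
  ]
}}

```text
time_s: 4.3
position: [0.6447, -0.2764, 0.0405]
ee_rot: [-0.0, 0.998, 0.061, -0.0]
contact_force: [-0.1, 0.0, -0.5]
gripper_width: -0.0001
grasp_force: 0.0
```

Request:
{"fn": "send_rows", "kwargs": {
  "commands": [
    {"xyz": [-0.02,0,0],"twist": 0,"gripper": 0},
    {"xyz": [-0.04,0,0],"twist": 0,"gripper": 0},
    {"xyz": [-0.06,0,0],"twist": 0,"gripper": 0},
    {"xyz": [-0.08,0,0],"twist": 0,"gripper": 0},
    {"xyz": [-0.1,0,0],"twist": 0,"gripper": 0}
  ]
}}

```text
time_s: 4.8
position: [0.615, -0.2803, 0.0406]
ee_rot: [0.0, 0.998, 0.061, 0.0]
contact_force: [1.2, 0.2, -0.6]
gripper_width: -0.0
grasp_force: 0.3
```

Request:
{"fn": "send_rows", "kwargs": {
  "commands": [
    {"xyz": [-0.02,0,0],"twist": 0,"gripper": 0},
    {"xyz": [-0.04,0,0],"twist": 0,"gripper": 0},
    {"xyz": [-0.06,0,0],"twist": 0,"gripper": 0},
    {"xyz": [-0.08,0,0],"twist": 0,"gripper": 0},
    {"xyz": [-0.1,0,0],"twist": 0,"gripper": 0}
  ]
}}

```text
time_s: 5.3
position: [0.5852, -0.2839, 0.0406]
ee_rot: [0.0, 0.998, 0.061, 0.0]
contact_force: [-0.3, 0.3, 0.1]
gripper_width: -0.0002
grasp_force: 0.3
```

Request:
{"fn": "send_rows", "kwargs": {
  "commands": [
    {"xyz": [-0.02,0,0],"twist": 0,"gripper": 0},
    {"xyz": [-0.04,0,0],"twist": 0,"gripper": 0},
    {"xyz": [-0.06,0,0],"twist": 0,"gripper": 0},
    {"xyz": [-0.06,0,0],"twist": 0,"gripper": 0},
    {"xyz": [-0.06,0,0],"twist": 0,"gripper": 0}
  ]
}}

```text
time_s: 5.8
position: [0.5674, -0.2861, 0.0405]
ee_rot: [-0.0, 0.998, 0.061, -0.0]
contact_force: [0.2, 0.4, -0.0]
gripper_width: -0.0003
grasp_force: 0.0
```

```bash
python3 - <<'E'
from bench import sensors
import numpy as np
s=sensors.observe();print(s['position'],s['ee_rot'],s['contact_force'],s['time_s'])
d=(s['position'][:2]-np.array([.545,-.2533]));print('rack own',d@[.993,.118],d@[-.118,.993])
E
```

```text
[ 0.56742795 -0.28606265  0.04050193] [-1.04011489e-04  9.98149253e-01  6.08113877e-02 -1.80002962e-04] [ 0.18655948  0.35186179 -0.03893948] 5.8
rack own 0.018404965248079674 -0.03517981475113458
```

Request:
{"fn": "send_rows", "kwargs": {
  "commands": [
    {"xyz": [0.05,0,-0.15],"twist": 0,"gripper": 0},
    {"xyz": [0.38,0.05,-0.6],"twist": 0,"gripper": 1},
    {"xyz": [0.38,0.05,-0.6],"twist": 0,"gripper": 1},
    {"xyz": [0.38,0.05,-0.6],"twist": 0,"gripper": 1},
    {"xyz": [0.38,0.05,-0.6],"twist": 0,"gripper": 1}
  ]
}}

```text
time_s: 6.3
position: [0.6877, -0.2879, 0.2268]
ee_rot: [0.003, 0.998, 0.062, 0.005]
contact_force: [-0.7, -1.1, 0.0]
gripper_width: 0.0585
grasp_force: 0.0
```

```bash
python3 - <<'E'
from bench import sensors, grab_frame
from h import *
import cv2
s=sensors.observe();print(s['position'],s['ee_rot'],s['time_s'])
g=grab_frame('top');np.savez('top3.npz',**g)
r=rect(g,None,.045,.36,.66,-.38,-.16,2600)
cv2.imwrite('pics/p2.png',r[:600*2,:,::-1] if r.shape[0]<=600 else cv2.resize(r,(440,600))[:,:,::-1])
E
```

```text
[ 0.68770288 -0.2879412   0.226768  ] [0.00320576 0.99807542 0.06172049 0.00507503] 6.3
```

View pics/p2.png

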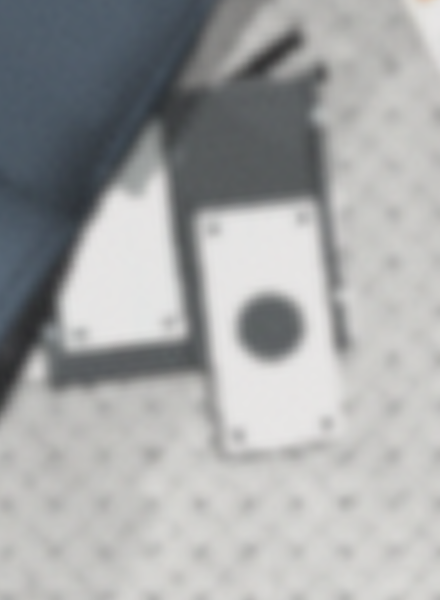

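Window centre is at rectified (270,327), so the plate is at (0.4965, -0.295), rack x about -0.053, which is a 43 mm overhang. Now moving above the overhang to grip it.

Request:
{"fn": "send_rows", "kwargs": {
  "commands": [
    {"xyz": [-0.752,-0.051,0.1],"twist": 0,"gripper": 1},
    {"xyz": [-0.752,-0.051,0.1],"twist": 0,"gripper": 1},
    {"xyz": [-0.752,-0.051,0.2],"twist": 0,"gripper": 1},
    {"xyz": [-0.752,-0.051,0.335],"twist": 0,"gripper": 1},
    {"xyz": [-0.752,-0.051,0.335],"twist": 0,"gripper": 1}
  ]
}}

```text
time_s: 6.85
position: [0.4594, -0.2984, 0.1236]
ee_rot: [0.0, 0.998, 0.061, 0.0]
contact_force: [1.2, -0.8, -0.5]
gripper_width: 0.0856
grasp_force: 0.0
```

Request:
{"fn": "send_rows", "kwargs": {
  "commands": [
    {"xyz": [0,0,0],"twist": 0,"gripper": 1},
    {"xyz": [0,0,0],"twist": 0,"gripper": 1},
    {"xyz": [0,0,0],"twist": 0,"gripper": 1}
  ]
}}

```text
time_s: 7.15
position: [0.4628, -0.2998, 0.1246]
ee_rot: [0.001, 0.998, 0.061, 0.001]
contact_force: [0.3, 0.1, 0.7]
gripper_width: 0.0854
grasp_force: 0.0
```

```bash
python3 - <<'E'
from bench import sensors
from h import *
s=sensors.observe();p=s['position'];print(p,s['gripper_width'],s['time_s'],tool(s,np.array([.4567,-.2994,.018])-p))
E
```

```text
[ 0.46279113 -0.29983796  0.12460347] 0.08536487294164288 7.15 [-0.02047626 -0.00449201  0.35530961]
```

Request:
{"fn": "send_rows", "kwargs": {
  "commands": [
    {"xyz": [-0.02,0,0.18],"twist": 0,"gripper": 1},
    {"xyz": [-0.02,0,0.355],"twist": 0,"gripper": 1},
    {"xyz": [-0.02,0,0.355],"twist": 0,"gripper": 1},
    {"xyz": [-0.02,0,0.355],"twist": 0,"gripper": 1},
    {"xyz": [-0.02,0,0.355],"twist": 0,"gripper": 1}
  ]
}}

```text
time_s: 7.65
position: [0.4577, -0.301, 0.0198]
ee_rot: [0.002, 0.998, 0.061, 0.002]
contact_force: [-0.0, -1.1, 0.8]
gripper_width: 0.0853
grasp_force: 0.0
```

Request:
{"fn": "send_rows", "kwargs": {
  "commands": [
    {"xyz": [0,0,0],"twist": 0,"gripper": 0.5},
    {"xyz": [0,0,0],"twist": 0,"gripper": 0.5},
    {"xyz": [0,0,0],"twist": 0,"gripper": 0.5},
    {"xyz": [0,0,0],"twist": 0,"gripper": 0.5},
    {"xyz": [0,0,0],"twist": 0,"gripper": 0.5}
  ],
  "newtons": 60
}}

```text
time_s: 8.15
position: [0.4571, -0.3008, 0.0202]
ee_rot: [0.002, 0.998, 0.061, 0.002]
contact_force: [0.2, 1.3, 8.2]
gripper_width: 0.0584
grasp_force: 62.2
```

Request:
{"fn": "send_rows", "kwargs": {
  "commands": [
    {"xyz": [0,0,-0.03],"twist": 0,"gripper": 0.4},
    {"xyz": [0,0,-0.08],"twist": 0,"gripper": 0.4},
    {"xyz": [0,0,-0.15],"twist": 0,"gripper": 0.4},
    {"xyz": [0,0,-0.3],"twist": 0,"gripper": 0.4},
    {"xyz": [0,0,-0.4],"twist": 0,"gripper": 0.4}
  ],
  "newtons": 80
}}

```text
time_s: 8.65
position: [0.4559, -0.3, 0.1405]
ee_rot: [0.001, 0.998, 0.061, 0.001]
contact_force: [1.0, -0.3, -0.9]
gripper_width: 0.0575
grasp_force: 85.8
```

```bash
python3 - <<'E'
from bench import sensors, grab_frame
from h import *
import cv2
g=grab_frame('scene');np.savez('scene4.npz',**g)
cv2.imwrite('pics/l1.png',cv2.resize(g['frame'][130:280,260:460,::-1],(800,600),interpolation=cv2.INTER_CUBIC))
s=sensors.observe();p=s['position'];print(p,s['ee_rot'],s['contact_force'],s['grasp_force'],s['gripper_width'],s['time_s'])
E
```

```text
[ 0.45809685 -0.30192536  0.14488629] [0.00406155 0.99811653 0.06111059 0.00352093] [ 0.52925764 -0.47611333  1.73100154] 85.80477476119995 0.05794546981584821 8.7
```

View pics/l1.png

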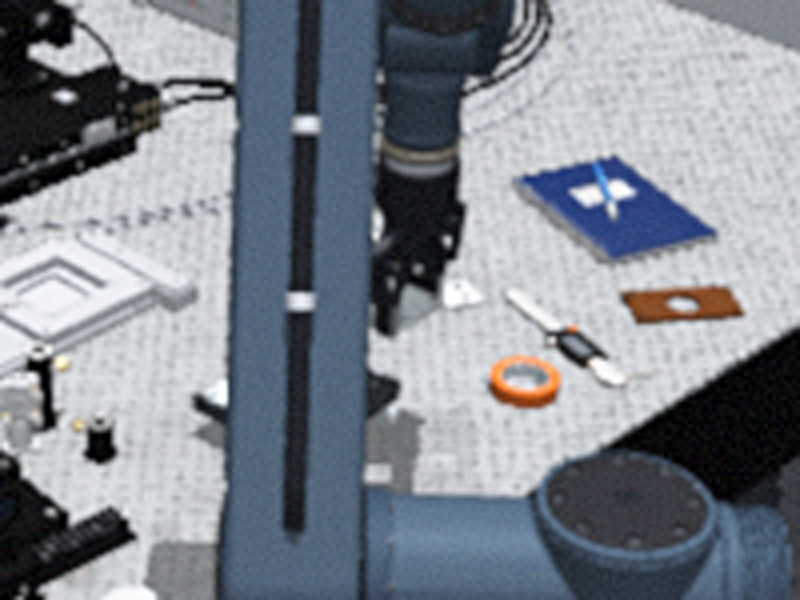

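Request:
{"fn": "send_rows", "kwargs": {
  "commands": [
    {"xyz": [0.063,-0.2,-0.2],"twist": -0.05,"gripper": 0.4},
    {"xyz": [0.063,-0.33,-0.2],"twist": -0.1,"gripper": 0.4},
    {"xyz": [0.063,-0.46,-0.2],"twist": -0.15,"gripper": 0.4},
    {"xyz": [0.063,-0.6,-0.2],"twist": -0.2,"gripper": 0.4},
    {"xyz": [0.063,-0.731,-0.2],"twist": -0.2,"gripper": 0.4}
  ]
}}

```text
time_s: 9.2
position: [0.4464, -0.0772, 0.1986]
ee_rot: [-0.0, 0.976, 0.217, 0.0]
contact_force: [0.5, 0.6, -2.0]
gripper_width: 0.0576
grasp_force: 86.3
```

Request:
{"fn": "send_rows", "kwargs": {
  "commands": [
    {"xyz": [0.06,-0.14,0],"twist": -0.05,"gripper": 0.4},
    {"xyz": [0.12,-0.27,0],"twist": -0.1,"gripper": 0.4},
    {"xyz": [0.18,-0.4,0],"twist": -0.15,"gripper": 0.4},
    {"xyz": [0.24,-0.54,0],"twist": -0.2,"gripper": 0.4},
    {"xyz": [0.286,-0.676,0],"twist": -0.2,"gripper": 0.4}
  ]
}}

```text
time_s: 9.7
position: [0.4397, 0.1421, 0.1984]
ee_rot: [0.0, 0.93, 0.367, 0.001]
contact_force: [0.1, 0.2, -1.0]
gripper_width: 0.0578
grasp_force: 86.2
```

Request:
{"fn": "send_rows", "kwargs": {
  "commands": [
    {"xyz": [0.1,-0.12,0],"twist": -0.05,"gripper": 0.4},
    {"xyz": [0.2,-0.25,0],"twist": -0.1,"gripper": 0.4},
    {"xyz": [0.3,-0.36,0],"twist": -0.15,"gripper": 0.4},
    {"xyz": [0.387,-0.459,0],"twist": -0.206,"gripper": 0.4},
    {"xyz": [0.387,-0.459,0],"twist": -0.206,"gripper": 0.4}
  ]
}}

```text
time_s: 10.2
position: [0.4306, 0.3245, 0.1985]
ee_rot: [-0.001, 0.858, 0.514, 0.002]
contact_force: [0.0, -0.3, -1.4]
gripper_width: 0.0577
grasp_force: 86.3
```

Request:
{"fn": "send_rows", "kwargs": {
  "commands": [
    {"xyz": [0,0,0],"twist": 0,"gripper": 0.4},
    {"xyz": [0,0,0],"twist": 0,"gripper": 0.4},
    {"xyz": [0,0,0],"twist": 0,"gripper": 0.4}
  ]
}}

```text
time_s: 10.5
position: [0.4309, 0.3188, 0.1978]
ee_rot: [0.0, 0.86, 0.511, -0.0]
contact_force: [-0.6, 0.1, -1.5]
gripper_width: 0.0577
grasp_force: 86.3
```

```bash
python3 - <<'E'
from bench import sensors, grab_frame
from h import *
import cv2
for n in('top','scene'):
    g=grab_frame(n);np.savez(n+'5.npz',**g)
t=np.load('top5.npz')['frame'][190:290,100:220,::-1];c=np.load('scene5.npz')['frame'][230:360,130:300,::-1]
o=np.zeros((600,800,3),np.uint8);o[:333,:400]=cv2.resize(t,(400,333),interpolation=cv2.INTER_CUBIC);o[200:506,400:]=cv2.resize(c,(400,306),interpolation=cv2.INTER_CUBIC)
cv2.imwrite('pics/h1.png',o)
s=sensors.observe();p=s['position'];q=s['ee_rot'];M=R.from_quat([q[1],q[2],q[3],q[0]]).as_matrix()
print(p,np.degrees(np.arctan2(M[1,0],M[0,0])),M[:,2],s['contact_force'],s['grasp_force'],s['time_s'])
print(tool(s,np.array([.432,.320,.12])-p))
E
```

```text
[0.43118351 0.31894889 0.19783469] 61.40510385046176 [-2.38840158e-04 -2.40349526e-04 -9.99999943e-01] [-0.28936345 -0.48465815 -1.0505608 ] 86.2844467163086 10.6
[0.00446336 0.00073731 0.25944747]
```

View pics/h1.png

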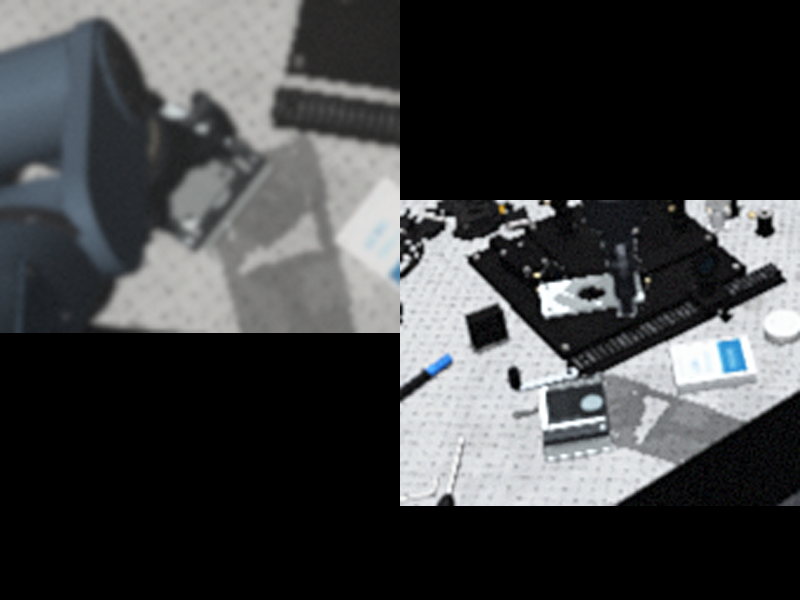

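The plate is held with its window visible (scene crop 595,292), and the bed is below with the keeper swung aside (knob 515,377). I'll check pitch and position from the depth data.

```bash
cat >> h.py <<'E'
def pts(g):
    d=g['depth'];K=g['mtx'];T=g['cam_to_world'];v,u=np.mgrid[:480,:640]
    c=np.stack([(u-K[0,2])/K[0,0]*d,-(v-K[1,2])/K[1,1]*d,-d],-1)
    return c@T[:3,:3].T+T[:3,3]
BC=np.array([.4685,.387]);yw=np.radians(61.5);BX=np.array([np.cos(yw),np.sin(yw)]);BY=np.array([-BX[1],BX[0]])
def bedf(P): d=np.asarray(P)[...,:2]-BC;return np.stack([d@BX,d@BY],-1)
E
python3 - <<'E'
from h import *
np.set_printoptions(precision=4,suppress=True)
g=dict(np.load('scene5.npz'));W=pts(g);b=bedf(W)
gr=g['frame'].mean(-1)
m=(gr>120)&(W[...,2]>.15)&(W[...,2]<.30)&(abs(b[...,1])<.05)&(b[...,0]>-.075)&(b[...,0]<.08)
P=np.c_[b[m],W[m][:,2]];print(len(P),P.min(0),P.max(0))
A=np.c_[P[:,:2],np.ones(len(P))]
w=np.ones(len(P),bool)
for _ in range(4):
    c=np.linalg.lstsq(A[w],P[w,2],rcond=None)[0];r=P[:,2]-A@c;w=abs(r)<.01
print('slope x,y,z0',c,w.sum(),np.std(r[w]),P[w].min(0),P[w].max(0))
# bed check, scene0
g=dict(np.load('scene0.npz'));W=pts(g);b=bedf(W)
f=(abs(b[...,0])<.03)&(abs(b[...,1])<.03)&(W[...,2]>.02);print('bed floor z',np.median(W[f][:,2]))
E
```

```text
370 [-0.0672 -0.0344  0.2069] [0.0213 0.0381 0.229 ]
slope x,y,z0 [0.0022 0.0059 0.2231] 369 0.0021954263746250427 [-0.0661 -0.0344  0.2161] [0.0213 0.0381 0.229 ]
bed floor z 0.04231116300901938
```

Level: the slope is below 0.006 rad, and the leading end is about 12 mm short of the stop. Descending.

Request:
{"fn": "send_rows", "kwargs": {
  "commands": [
    {"xyz": [0,0,0.15],"twist": 0,"gripper": 0.4},
    {"xyz": [0,0,0.3],"twist": 0,"gripper": 0.4},
    {"xyz": [0,0,0.38],"twist": 0,"gripper": 0.4},
    {"xyz": [0,0,0.42],"twist": 0,"gripper": 0.4},
    {"xyz": [0,0,0.44],"twist": 0,"gripper": 0.4}
  ]
}}

```text
time_s: 11.1
position: [0.4311, 0.3195, 0.0649]
ee_rot: [-0.0, 0.86, 0.511, -0.001]
contact_force: [-0.4, 0.3, -0.3]
gripper_width: 0.0581
grasp_force: 86.2
```

Request:
{"fn": "send_rows", "kwargs": {
  "commands": [
    {"xyz": [0,0,0.007],"twist": 0,"gripper": 0.4},
    {"xyz": [0,0,0.014],"twist": 0,"gripper": 0.4},
    {"xyz": [0,0,0.014],"twist": 0,"gripper": 0.4}
  ]
}}

```text
time_s: 11.4
position: [0.4317, 0.3205, 0.0625]
ee_rot: [0.0, 0.859, 0.511, 0.001]
contact_force: [0.0, -0.5, -1.8]
gripper_width: 0.0578
grasp_force: 86.2
```

```bash
python3 - <<'E'
from bench import sensors
from h import *
s=sensors.observe();p=s['position'];print(p,bedf(p),s['contact_force'],s['wrist_torque'],s['time_s'])
E
```

```text
[0.43169434 0.32050141 0.06247459] [-0.07600224  0.00061506] [ 0.03717558 -0.48061663 -1.77372257] [-0.06349541  0.05588831  0.02195298] 11.4
```

Request:
{"fn": "send_rows", "kwargs": {
  "commands": [
    {"xyz": [0,0,0.005],"twist": 0,"gripper": 0.4},
    {"xyz": [0,0,0.009],"twist": 0,"gripper": 0.4},
    {"xyz": [0,0,0.009],"twist": 0,"gripper": 0.4}
  ]
}}

```text
time_s: 11.7
position: [0.431, 0.3202, 0.059]
ee_rot: [0.0, 0.859, 0.512, 0.0]
contact_force: [-1.1, 0.4, -1.4]
gripper_width: 0.0578
grasp_force: 86.3
```

Request:
{"fn": "send_rows", "kwargs": {
  "commands": [
    {"xyz": [0.01,0,0],"twist": 0,"gripper": 0.4},
    {"xyz": [0.02,0,0],"twist": 0,"gripper": 0.4},
    {"xyz": [0.02,0,0],"twist": 0,"gripper": 0.4}
  ]
}}

```text
time_s: 12.0
position: [0.4344, 0.326, 0.0589]
ee_rot: [0.0, 0.859, 0.512, 0.001]
contact_force: [-0.3, -0.2, -2.0]
gripper_width: 0.0577
grasp_force: 86.3
```

```bash
python3 - <<'E'
from bench import sensors
from h import *
s=sensors.observe();p=s['position'];print(p,bedf(p),s['contact_force'],s['contact_force'][:2]@BX,s['wrist_torque'],s['time_s'])
E
```

```text
[0.43444043 0.32598095 0.05892124] [-0.06987641  0.00081636] [-0.2788792  -0.17895572 -2.02844574] -0.29033900458985296 [-0.06259646  0.0209646  -0.03956199] 12.0
```

Request:
{"fn": "send_rows", "kwargs": {
  "commands": [
    {"xyz": [0,0,0.005],"twist": 0,"gripper": 0.4},
    {"xyz": [0,0,0.005],"twist": 0,"gripper": 0.4},
    {"xyz": [0,0,0.005],"twist": 0,"gripper": 0.4}
  ]
}}

```text
time_s: 12.3
position: [0.4336, 0.3253, 0.0572]
ee_rot: [-0.0, 0.859, 0.511, -0.0]
contact_force: [0.3, -0.6, -1.3]
gripper_width: 0.0577
grasp_force: 86.3
```

Request:
{"fn": "send_rows", "kwargs": {
  "commands": [
    {"xyz": [0,0,0.004],"twist": 0,"gripper": 0.4},
    {"xyz": [0,0,0.004],"twist": 0,"gripper": 0.4},
    {"xyz": [0,0,0.004],"twist": 0,"gripper": 0.4}
  ]
}}

```text
time_s: 12.6
position: [0.4338, 0.3254, 0.0561]
ee_rot: [-0.0, 0.859, 0.511, -0.0]
contact_force: [0.2, -0.4, -1.6]
gripper_width: 0.0579
grasp_force: 86.3
```

Request:
{"fn": "send_rows", "kwargs": {
  "commands": [
    {"xyz": [0,0,0.004],"twist": 0,"gripper": 0.4},
    {"xyz": [0,0,0.004],"twist": 0,"gripper": 0.4},
    {"xyz": [0,0,0.004],"twist": 0,"gripper": 0.4}
  ]
}}

```text
time_s: 12.9
position: [0.4338, 0.3254, 0.0549]
ee_rot: [-0.0, 0.859, 0.511, -0.0]
contact_force: [0.6, 0.1, -1.5]
gripper_width: 0.0577
grasp_force: 86.3
```

```bash
python3 - <<'E'
from bench import sensors, grab_frame
from h import *
np.set_printoptions(precision=4,suppress=True)
g=grab_frame('scene');np.savez('scene6.npz',**g);W=pts(g);b=bedf(W);gr=g['frame'].mean(-1)
m=(gr>130)&(W[...,2]>.03)&(W[...,2]<.1)&(abs(b[...,1])<.025)&(b[...,0]>-.05)&(b[...,0]<.03)
P=np.c_[b[m],W[m][:,2]];A=np.c_[P[:,:2],np.ones(len(P))];w=np.ones(len(P),bool)
for _ in range(4):
    c=np.linalg.lstsq(A[w],P[w,2],rcond=None)[0];r=P[:,2]-A@c;w=abs(r)<.01
print('slope x,y,z0',c,w.sum(),np.std(r[w]))
s=sensors.observe();p=s['position'];print(p,bedf(p),s['contact_force'],s['wrist_torque'],s['time_s'])
E
```

```text
slope x,y,z0 [-0.0024 -0.011   0.0801] 221 0.0023705184561561535
[0.4339 0.3254 0.0549] [-0.0707  0.0011] [-0.0939  0.1034 -0.6768] [-0.087   0.0181 -0.0042] 12.95
```

I had the offset sign wrong: the plate's underside sits 18 mm above the TCP, so it is still 33 mm above the bed. I'll keep lowering, with a small back-off.

Request:
{"fn": "send_rows", "kwargs": {
  "commands": [
    {"xyz": [-0.012,0,0.02],"twist": 0,"gripper": 0.4},
    {"xyz": [-0.012,0,0.045],"twist": 0,"gripper": 0.4},
    {"xyz": [-0.012,0,0.07],"twist": 0,"gripper": 0.4},
    {"xyz": [-0.012,0,0.09],"twist": 0,"gripper": 0.4},
    {"xyz": [-0.012,0,0.097],"twist": 0,"gripper": 0.4}
  ]
}}

```text
time_s: 13.45
position: [0.4316, 0.322, 0.0247]
ee_rot: [-0.0, 0.859, 0.511, -0.001]
contact_force: [0.2, -0.2, 0.6]
gripper_width: 0.0576
grasp_force: 86.3
```

Request:
{"fn": "send_rows", "kwargs": {
  "commands": [
    {"xyz": [0,0,0.005],"twist": 0,"gripper": 0.4},
    {"xyz": [0,0,0.01],"twist": 0,"gripper": 0.4},
    {"xyz": [0,0,0.01],"twist": 0,"gripper": 0.4}
  ]
}}

```text
time_s: 13.75
position: [0.4322, 0.3223, 0.0228]
ee_rot: [-0.0, 0.859, 0.511, 0.0]
contact_force: [-0.6, -0.7, -1.5]
gripper_width: 0.0575
grasp_force: 86.3
```

```bash
python3 - <<'E'
from bench import sensors
from h import *
s=sensors.observe();p=s['position'];print(p,bedf(p),s['contact_force'],s['wrist_torque'],s['time_s'])
E
```

```text
[0.43218565 0.32229701 0.02279978] [-0.0741898   0.00104007] [-0.57945477 -0.67199818 -1.47643551] [-0.02337114 -0.01407578 -0.02896088] 13.75
```

Request:
{"fn": "send_rows", "kwargs": {
  "commands": [
    {"xyz": [0,0,0.004],"twist": 0,"gripper": 0.4},
    {"xyz": [0,0,0.004],"twist": 0,"gripper": 0.4},
    {"xyz": [0,0,0.004],"twist": 0,"gripper": 0.4}
  ]
}}

```text
time_s: 14.05
position: [0.4322, 0.3223, 0.0217]
ee_rot: [-0.0, 0.859, 0.511, 0.0]
contact_force: [0.1, 0.2, -0.6]
gripper_width: 0.0577
grasp_force: 86.3
```

Request:
{"fn": "send_rows", "kwargs": {
  "commands": [
    {"xyz": [0,0,0.004],"twist": 0,"gripper": 0.4},
    {"xyz": [0,0,0.004],"twist": 0,"gripper": 0.4},
    {"xyz": [0,0,0.004],"twist": 0,"gripper": 0.4}
  ]
}}

```text
time_s: 14.35
position: [0.4323, 0.3223, 0.0208]
ee_rot: [0.0, 0.859, 0.512, 0.0]
contact_force: [0.2, -0.1, 2.0]
gripper_width: 0.0579
grasp_force: 86.6
```

Request:
{"fn": "send_rows", "kwargs": {
  "commands": [
    {"xyz": [0.006,0,0],"twist": 0,"gripper": 0.4},
    {"xyz": [0.012,0,0],"twist": 0,"gripper": 0.4},
    {"xyz": [0.018,0,0],"twist": 0,"gripper": 0.4},
    {"xyz": [0.02,0,0],"twist": 0,"gripper": 0.4}
  ]
}}

```text
time_s: 14.75
position: [0.435, 0.3276, 0.0206]
ee_rot: [0.0, 0.859, 0.512, -0.0]
contact_force: [-1.3, -3.2, 5.6]
gripper_width: 0.0579
grasp_force: 86.8
```

Request:
{"fn": "send_rows", "kwargs": {
  "commands": [
    {"xyz": [0.004,0,0],"twist": 0,"gripper": 0.4},
    {"xyz": [0.008,0,0],"twist": 0,"gripper": 0.4},
    {"xyz": [0.008,0,0],"twist": 0,"gripper": 0.4}
  ]
}}

```text
time_s: 15.05
position: [0.4362, 0.3297, 0.0206]
ee_rot: [0.0, 0.859, 0.512, -0.0]
contact_force: [-1.9, -2.2, 6.2]
gripper_width: 0.0578
grasp_force: 86.8
```

```bash
python3 - <<'E'
from bench import sensors
from h import *
s=sensors.observe();p=s['position'];print(p,bedf(p),s['contact_force'],s['contact_force'][:2]@BX,s['wrist_torque'],s['time_s'])
E
```

```text
[0.43615487 0.32968987 0.02055806] [-0.06579889  0.00107942] [-1.86358472 -2.17839704  6.16397244] -2.8036383751618827 [-0.33353342  0.05733336 -0.03202845] 15.05
```

Request:
{"fn": "send_rows", "kwargs": {
  "commands": [
    {"xyz": [0.004,0,0],"twist": 0,"gripper": 0.4},
    {"xyz": [0.007,0,0],"twist": 0,"gripper": 0.4},
    {"xyz": [0.007,0,0],"twist": 0,"gripper": 0.4}
  ]
}}

```text
time_s: 15.35
position: [0.4371, 0.3314, 0.0206]
ee_rot: [0.0, 0.859, 0.512, -0.0]
contact_force: [-2.2, -2.4, 5.5]
gripper_width: 0.0575
grasp_force: 86.9
```

Request:
{"fn": "send_rows", "kwargs": {
  "commands": [
    {"xyz": [0.004,0,0],"twist": 0,"gripper": 0.4},
    {"xyz": [0.007,0,0],"twist": 0,"gripper": 0.4},
    {"xyz": [0.007,0,0],"twist": 0,"gripper": 0.4}
  ]
}}

```text
time_s: 15.65
position: [0.4381, 0.3333, 0.0207]
ee_rot: [0.0, 0.859, 0.512, -0.0]
contact_force: [-1.7, -3.0, 7.2]
gripper_width: 0.0581
grasp_force: 86.9
```

Request:
{"fn": "send_rows", "kwargs": {
  "commands": [
    {"xyz": [0.004,0,0],"twist": 0,"gripper": 0.4},
    {"xyz": [0.007,0,0],"twist": 0,"gripper": 0.4},
    {"xyz": [0.007,0,0],"twist": 0,"gripper": 0.4}
  ]
}}

```text
time_s: 15.95
position: [0.438, 0.3335, 0.0206]
ee_rot: [0.001, 0.859, 0.512, -0.002]
contact_force: [-1.9, -8.0, 9.0]
gripper_width: 0.0576
grasp_force: 87.0
```

```bash
python3 - <<'E'
from bench import sensors, grab_frame
from h import *
import cv2
np.set_printoptions(precision=4,suppress=True)
s=sensors.observe();p=s['position'];print(p,bedf(p),s['contact_force'],s['contact_force'][:2]@BX,s['time_s'])
g=grab_frame('scene');np.savez('scene7.npz',**g)
# brightness profile along bed x at plate-top height, several y lanes, vs initial
g0=dict(np.load('scene0.npz'))
x=np.arange(-.07,.062,.004)
for y in(-.015,0,.015):
    for G in(g0,g):
        gr=cv2.cvtColor(G['frame'],cv2.COLOR_RGB2GRAY)
        P=np.c_[BC+x[:,None]*BX+y*BY,np.full(len(x),.045)];uv=pix(G,P).astype(np.float32)
        print(y,cv2.remap(gr,uv[None,:,0],uv[None,:,1],cv2.INTER_LINEAR)[0])
print((x*1000).astype(int))
E
```

```text
[0.438  0.3335 0.0206] [-0.0615  0.0013] [-1.9225 -7.9931  8.994 ] -7.941864992313728 15.95
-0.015 [191 201 204 203 212 212 216 221 202 119  91  88  87  86  85  87  87  91
  93  93  94  92  93  88  92  90  84 104 242 241 210 217 219]
-0.015 [ 17  39  49  42  21  23  85 143 156 159 164 165 159 159 156 165 176 176
 177 196 234 248 249 249 248 238 245 235 243 238 210 216 218]
0 [193 206 212 212 204 213 220 223 184 108 150 195 208 216 211 190 141  92
  83  90  89  88  90  91  89  89  88 130 244 247 175 153 201]
0 [ 25  24  28  24  21  63 140 159 121  68 119 175 189 200 191 168 130 159
 184 190 214 190 191 221 245 249 250 238 239 245 171 153 197]
0.015 [208 201 213 220 219 212 212 217 191 126 160 211 214 208 206 201 146  94
  88  88  88  94  92  90  89  84  85 152 248 249 214 190 186]
0.015 [ 23  22  24  23  23  50 126 159 148 116 151 190 193 192 193 189 182 181
 178 177 175 177 199 237 250 251 247 238 244 247 214 187 185]
[-70 -66 -62 -57 -53 -49 -45 -41 -37 -33 -29 -25 -21 -17 -13  -9  -5  -1
   2   6  10  14  18  22  26  30  34  38  42  46  50  54  58]
```

Motion stopped with −8 N against the stop, and the scene profile also puts the stop face about 4 mm further along than estimated. The plate is home, so I'm releasing it.

Request:
{"fn": "send_rows", "kwargs": {
  "commands": [
    {"xyz": [0,0,0],"twist": 0,"gripper": 1},
    {"xyz": [0,0,0],"twist": 0,"gripper": 1},
    {"xyz": [0,0,0],"twist": 0,"gripper": 1},
    {"xyz": [0,0,0],"twist": 0,"gripper": 1},
    {"xyz": [0,0,0],"twist": 0,"gripper": 1}
  ]
}}

```text
time_s: 16.5
position: [0.4392, 0.3354, 0.0203]
ee_rot: [-0.0, 0.859, 0.512, 0.0]
contact_force: [-1.1, 0.5, 0.0]
gripper_width: 0.0854
grasp_force: 0.0
```

Request:
{"fn": "send_rows", "kwargs": {
  "commands": [
    {"xyz": [-0.02,0,-0.05],"twist": 0,"gripper": 1},
    {"xyz": [-0.02,0,-0.12],"twist": 0,"gripper": 1},
    {"xyz": [-0.02,0,-0.25],"twist": 0,"gripper": 1},
    {"xyz": [-0.02,0,-0.4],"twist": 0,"gripper": 1},
    {"xyz": [-0.02,0,-0.5],"twist": 0,"gripper": 1}
  ]
}}

```text
time_s: 17.0
position: [0.437, 0.3304, 0.1731]
ee_rot: [0.0, 0.859, 0.512, 0.002]
contact_force: [1.0, 0.8, 0.4]
gripper_width: 0.0857
grasp_force: 0.0
```

Request:
{"fn": "send_rows", "kwargs": {
  "commands": [
    {"xyz": [0,0,0],"twist": 0,"gripper": 0},
    {"xyz": [0,0,0],"twist": 0,"gripper": 0},
    {"xyz": [0,0,0],"twist": 0,"gripper": 0},
    {"xyz": [0,0,0],"twist": 0,"gripper": 0}
  ]
}}

```text
time_s: 17.4
position: [0.4352, 0.3294, 0.1688]
ee_rot: [-0.0, 0.859, 0.511, -0.002]
contact_force: [-0.6, 0.5, 0.5]
gripper_width: 0.0277
grasp_force: 0.0
```

```bash
sed -i 's/BC=np.array(\[.4685,.387\])/BC=np.array([.470,.390])/' h.py; python3 - <<'E'
from bench import sensors, grab_frame
from h import *
import cv2
np.set_printoptions(precision=4,suppress=True)
s=sensors.observe();p=s['position'];print(p,bedf(p),s['gripper_width'],s['time_s'])
g=grab_frame('scene');np.savez('scene8.npz',**g);gt=grab_frame('top');np.savez('top8.npz',**gt)
W=pts(g);b=bedf(W);gr=g['frame'].mean(-1)
m=(gr>130)&(W[...,2]>.03)&(W[...,2]<.08)&(abs(b[...,1])<.025)&(b[...,0]>-.08)&(b[...,0]<.03)
P=np.c_[b[m],W[m][:,2]];A=np.c_[P[:,:2],np.ones(len(P))];c=np.linalg.lstsq(A,P[:,2],rcond=None)[0];print('plane',c,len(P))
# window and plate via scene, rectified in bed frame
x=np.arange(-.10,.062,.004);G=cv2.cvtColor(g['frame'],cv2.COLOR_RGB2GRAY)
for y in(-.02,0,.02):
    uv=pix(g,np.c_[BC+x[:,None]*BX+y*BY,np.full(len(x),.045)]).astype(np.float32);print(y,cv2.remap(G,uv[None,:,0],uv[None,:,1],1)[0])
print((x*1000).astype(int))
y=np.arange(-.06,.062,.004)
for xx in(-.07,.005):
    uv=pix(g,np.c_[BC+xx*BX+y[:,None]*BY,np.full(len(y),.045)]).astype(np.float32);print(xx,cv2.remap(G,uv[None,:,0],uv[None,:,1],1)[0])
print((y*1000).astype(int))
# knob: black blob near bed at z .084
for n,F in(('scene',g),('scene0',dict(np.load('scene0.npz')))):
    W=pts(F);m=(F['frame'].max(-1)<60)&(W[...,2]>.062)&(W[...,2]<.1)&(np.linalg.norm(W[...,:2]-[.535,.426],axis=-1)<.05)
    print(n,m.sum(),np.median(W[m],0))
E
```

```text
[0.4352 0.3294 0.1688] [-0.0698  0.0016] 0.027705776393282186 17.4
plane [-0.0063  0.0023  0.0463] 381
-0.02 [200 202 205 200 179 145 119 142 160 158 158 160 162 161 164 173 185 185
 186 185 186 185 184 185 183 182 188 196 228 250 254 244 220 239 241 253
 232 220 222 220 203]
0 [213 209 182 141 180 191 159 158 161 162 162 166 163 164 159 100  85 154
 192 203 207 195 163 146 188 235 230 199 197 187 183 192 236 253 240 249
 243 164 182 208 194]
0.02 [126 145 171 191 234 220 212 240 224 180 164 169 174 186 187 184 169 195
 235 215 194 191 190 187 186 187 190 195 231 252 252 250 243 243 241 252
 239 210 208 211 213]
[-100  -96  -92  -88  -83  -79  -75  -71  -67  -63  -59  -55  -51  -47
  -43  -39  -35  -31  -27  -23  -19  -15  -11   -7   -3    0    4    8
   12   16   20   24   28   32   36   40   44   48   52   56   60]
-0.07 [159 198 208 214 224 211 197 188 174 158 156 162 163 162 161 160 160 158
 164 207 237 242 231 199 151 121 118 122 119 119 119]
0.005 [145 174 220 209 155 224 230 182 152 171 187 185 185 193 212 223 208 185
 181 183 189 235 251 232 228 232 184 102  82  90  91]
[-60 -55 -51 -47 -43 -39 -35 -31 -27 -23 -19 -15 -11  -7  -3   0   4   8
  12  16  20  24  28  32  36  40  44  48  52  56  60]
scene 29 [0.5309 0.4382 0.0754]
scene0 32 [0.5296 0.4385 0.0769]
```

The plate lies flat (slope 0.006, top about 0.046), with the window centre near bed x −0.025. Now the keeper: moving to the outer side of the knob.

Request:
{"fn": "send_rows", "kwargs": {
  "commands": [
    {"xyz": [0.452,0.245,0.0],"twist": 0,"gripper": 0},
    {"xyz": [0.452,0.245,0.1],"twist": 0,"gripper": 0},
    {"xyz": [0.452,0.245,0.163],"twist": 0,"gripper": 0},
    {"xyz": [0.452,0.245,0.163],"twist": 0,"gripper": 0},
    {"xyz": [0.452,0.245,0.163],"twist": 0,"gripper": 0}
  ]
}}

```text
time_s: 18.0
position: [0.5659, 0.4141, 0.1177]
ee_rot: [-0.0, 0.859, 0.511, -0.002]
contact_force: [-0.6, -0.8, -0.5]
gripper_width: -0.0001
grasp_force: 0.0
```

Request:
{"fn": "send_rows", "kwargs": {
  "commands": [
    {"xyz": [0,0,0.1],"twist": 0,"gripper": 0},
    {"xyz": [0,0,0.18],"twist": 0,"gripper": 0},
    {"xyz": [0,0,0.18],"twist": 0,"gripper": 0},
    {"xyz": [0,0,0.18],"twist": 0,"gripper": 0}
  ]
}}

```text
time_s: 18.4
position: [0.5647, 0.4136, 0.0678]
ee_rot: [-0.0, 0.859, 0.512, -0.001]
contact_force: [0.2, 0.3, 1.6]
gripper_width: -0.0001
grasp_force: 0.0
```

```bash
python3 - <<'E'
from bench import sensors
from h import *
s=sensors.observe();p=s['position'];print(p,bedf(p),s['contact_force'],s['time_s'])
E
```

```text
[0.56470429 0.41360667 0.06779654] [ 0.06593493 -0.07196362] [0.24766368 0.29412802 1.55240903] 18.4
```

Request:
{"fn": "send_rows", "kwargs": {
  "commands": [
    {"xyz": [0.01,-0.04,0],"twist": 0,"gripper": 0},
    {"xyz": [0.013,-0.08,0],"twist": 0,"gripper": 0},
    {"xyz": [0.01,-0.115,0],"twist": 0,"gripper": 0},
    {"xyz": [0.003,-0.149,0],"twist": 0,"gripper": 0},
    {"xyz": [-0.01,-0.183,0],"twist": 0,"gripper": 0}
  ]
}}

```text
time_s: 18.9
position: [0.5151, 0.4384, 0.0681]
ee_rot: [-0.0, 0.859, 0.512, 0.001]
contact_force: [1.5, -0.5, 0.1]
gripper_width: 0.0002
grasp_force: 0.5
```

Request:
{"fn": "send_rows", "kwargs": {
  "commands": [
    {"xyz": [-0.017,-0.028,0],"twist": 0,"gripper": 0},
    {"xyz": [-0.04,-0.055,0],"twist": 0,"gripper": 0},
    {"xyz": [-0.065,-0.079,0],"twist": 0,"gripper": 0},
    {"xyz": [-0.093,-0.098,0],"twist": 0,"gripper": 0},
    {"xyz": [-0.12,-0.112,0],"twist": 0,"gripper": 0}
  ]
}}

```text
time_s: 19.4
position: [0.4683, 0.4216, 0.0675]
ee_rot: [-0.0, 0.859, 0.511, -0.0]
contact_force: [0.4, -0.1, -0.1]
gripper_width: -0.0
grasp_force: 0.5
```

```bash
python3 - <<'E'
from bench import sensors, grab_frame
from h import *
s=sensors.observe();p=s['position'];print(p,bedf(p),s['contact_force'],s['contact_force'][:2]@BX,s['time_s'])
F=grab_frame('scene');W=pts(F);b=bedf(W);m=(F['frame'].max(-1)<60)&(W[...,2]>.06)&(W[...,2]<.086)&(abs(b[...,0])<.05)&(abs(b[...,1]-.03)<.03)
print(m.sum(),np.percentile(b[m],[10,50,90],axis=0))
E
```

```text
[0.46829048 0.42157569 0.0675013 ] [0.02693355 0.01656897] [ 0.40081586 -0.11990531 -0.11407132] 0.08587796470954515 19.4
39 [[0.00522756 0.02538352]
 [0.01135697 0.02932228]
 [0.02949966 0.03374592]]
```

Request:
{"fn": "send_rows", "kwargs": {
  "commands": [
    {"xyz": [-0.01,-0.004,0],"twist": 0,"gripper": 0},
    {"xyz": [-0.02,-0.008,0],"twist": 0,"gripper": 0},
    {"xyz": [-0.027,-0.01,0],"twist": 0,"gripper": 0}
  ]
}}

```text
time_s: 19.75
position: [0.4631, 0.4165, 0.0676]
ee_rot: [-0.0, 0.859, 0.511, 0.001]
contact_force: [2.9, 2.9, -0.7]
gripper_width: 0.0004
grasp_force: 2.2
```

Request:
{"fn": "send_rows", "kwargs": {
  "commands": [
    {"xyz": [-0.007,0,0],"twist": 0,"gripper": 0},
    {"xyz": [-0.014,0,0],"twist": 0,"gripper": 0},
    {"xyz": [-0.014,0,0],"twist": 0,"gripper": 0}
  ]
}}

```text
time_s: 20.05
position: [0.4632, 0.4162, 0.0679]
ee_rot: [-0.002, 0.86, 0.511, 0.005]
contact_force: [2.4, 9.9, -5.4]
gripper_width: 0.0
grasp_force: 4.7
```

The keeper is on its stop: the finger stalled at about 10 N. Backing off and checking.

Request:
{"fn": "send_rows", "kwargs": {
  "commands": [
    {"xyz": [0.04,0,0],"twist": 0,"gripper": 0},
    {"xyz": [0.08,0,0],"twist": 0,"gripper": 0},
    {"xyz": [0.08,0,-0.15],"twist": 0,"gripper": 0},
    {"xyz": [0.08,0,-0.3],"twist": 0,"gripper": 0},
    {"xyz": [0.2,0,-0.5],"twist": 0,"gripper": 0}
  ]
}}

```text
time_s: 20.55
position: [0.482, 0.4536, 0.2005]
ee_rot: [0.001, 0.86, 0.511, -0.004]
contact_force: [1.5, 1.0, -0.9]
gripper_width: -0.0002
grasp_force: 0.0
```

Request:
{"fn": "send_rows", "kwargs": {
  "commands": [
    {"xyz": [0.3,0,-0.2],"twist": 0,"gripper": 0},
    {"xyz": [0.3,0,-0.2],"twist": 0,"gripper": 0},
    {"xyz": [0.3,0,-0.2],"twist": 0,"gripper": 0},
    {"xyz": [0.3,0,-0.2],"twist": 0,"gripper": 0},
    {"xyz": [0.3,0,-0.2],"twist": 0,"gripper": 0}
  ]
}}

```text
time_s: 21.05
position: [0.5257, 0.5337, 0.2582]
ee_rot: [0.001, 0.859, 0.511, -0.003]
contact_force: [-0.4, -1.4, -0.9]
gripper_width: -0.0001
grasp_force: 0.0
```

```bash
python3 - <<'E'
from bench import sensors, grab_frame
from h import *
import cv2
np.set_printoptions(precision=4,suppress=True)
s=sensors.observe();print(s['position'],s['contact_force'],s['time_s'])
g=grab_frame('scene');np.savez('scene9.npz',**g);W=pts(g);b=bedf(W)
m=(g['frame'].max(-1)<60)&(W[...,2]>.062)&(W[...,2]<.095)&(abs(b[...,0])<.06)&(abs(b[...,1])<.06)
k=np.median(b[m],0);print('knob own',m.sum(),k,np.arctan2(k[1]+.048,k[0]))
gr=g['frame'].mean(-1)
m=(gr>130)&(W[...,2]>.03)&(W[...,2]<.056)&(abs(b[...,1])<.025)&(b[...,0]>-.08)&(b[...,0]<.03)&(abs(b[...,0])>.014)
P=np.c_[b[m],W[m][:,2]];A=np.c_[P[:,:2],np.ones(len(P))];print('plane',np.linalg.lstsq(A,P[:,2],rcond=None)[0],len(P))
G=cv2.cvtColor(g['frame'],cv2.COLOR_RGB2GRAY);x=np.arange(-.10,.062,.004)
for y in(-.02,0):
    uv=pix(g,np.c_[BC+x[:,None]*BX+y*BY,np.full(len(x),.045)]).astype(np.float32);print(y,cv2.remap(G,uv[None,:,0],uv[None,:,1],1)[0])
E
```

```text
[0.5257 0.5337 0.2582] [-0.4147 -1.4264 -0.8577] 21.05
knob own 29 [0.002 0.031] 1.545922174761087
plane [0.002  0.003  0.0462] 287
-0.02 [216 216 218 220 239 244 228 242 250 250 250 249 250 251 251 252 252 253
 252 253 253 253 252 248 168  56  23  84 210 250 247 237 200 230 234 250
 230 220 224 221 205]
0 [226 226 208 216 244 251 250 250 250 250 250 251 251 250 247 167 114 175
 204 211 215 206 180 161 109  12   4  41 226 254 252 252 254 254 236 216
 212 182 188 209 208]
```

The keeper is at about 1.55 rad. The plate is flat, with its free end at bed x about −0.086, which is home. Handing in.

```bash
python3 -c "
from bench import job;print(job.sign_off())"
```

```text
the job is handed in; nothing more can be done
None
```

I handed the job in at about 21 s: my last camera check showed the windowed plate flat and home on the bed and the keeper across it at about 1.55 rad, but the sign-off returned no verdict and I did not re-measure the plain plate.

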